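# Shut the tagged gas valve under the sliding cover

### The job

The gas line to one incubator is being taken out of use: slide the metal cover of the gas valve box on the bench all the way back by pushing on its upturned lip, and then push the lever of the valve that carries the round tag disc fully shut, clockwise to its stop so that it stands square across its pipe. Push only, with the fingertips or the outside of the fingers, gripping and lifting nothing. Leave the cover open, the other two valve levers as they are and the other things on the bench where they stand.

Things in the scene. Friction and masses are not known exactly. Their poses are not given: they have to be found in the camera images.
- gas_box: Grey steel gas valve box fixed to the bench, 250 (x) x 340 (y) x 84 mm high; origin under its centre, x axis level from its front to its back, z up. Front part (x -121 to -8 mm): open-topped bay with three valves, pivots at x = -45, y = -85, 5, 95 mm in varying order; rear part closed. Side rails 96 mm high. Outlet tubes stand 35 mm out of the front wall, below 50 mm; gauge behind, 85 mm high.
- cover (a joint): Flat aluminium cover 135 mm (x) x 326 mm (y) x 4 mm that lies over the valve bay, top face 90 mm above the bench, in rails; it only slides along the box's x. 0 = closed, grows as it slides back (+x of the box), 0.115 m = fully open at its stop over the closed rear part. It needs about 3 N of push and stays where it is left.
- cover_lip (a point): Centre of the upturned lip along the cover's front edge: 160 mm wide (y), 6 mm thick (x), standing from 90 to 108 mm above the bench; this point is at 99 mm height in the middle of its thickness and moves with the cover. Site axes are those of gas_box.
- tagged_lever (a joint): Lever of the tagged valve (the one to shut): 0 = fully open (along its pipe, pointing to the box's front, -x of gas_box), grows as it turns clockwise seen from above, 1.571 = fully shut at its stop (square across the pipe, pointing to the box's +y). Starts open or nearly so. It needs about 4 to 5 N at the grip and stays where it is left.
- tagged_pivot (a point): On the pivot axis of the tagged valve's lever, 69 mm above the bench. A flat round steel tag disc, 38 mm in diameter, lies under the nut on this pivot; the other two valves have none. The valve is a brass quarter-turn ball valve on a steel pipe along the box's x, its body and pipe below 60 mm.
- tagged_grip (a point): Middle of the grip sleeve on the tagged valve's lever, 45 mm out from its pivot, 69 mm above the bench. The black sleeve runs from 22 to 62 mm from the pivot, is 14 mm wide and stands from 61 to 77 mm above the bench. -x of the point points outward along the lever.
- running_lever (a joint): Lever of a valve without a tag, open: 0 = fully open (along its pipe, pointing to the box's front, -x of gas_box), grows as it turns clockwise seen from above, 1.571 = fully shut at its stop (square across the pipe, pointing to the box's +y). To be left as it is.
- running_grip (a point): Middle of the grip sleeve on the untagged open valve's lever, 45 mm out from its pivot, 69 mm above the bench. Same lever.
- spare_lever (a joint): Lever of a valve without a tag, already shut: 0 = fully open (along its pipe, pointing to the box's front, -x of gas_box), grows as it turns clockwise seen from above, 1.571 = fully shut at its stop (square across the pipe, pointing to the box's +y). To be left as it is.
- spare_grip (a point): Middle of the grip sleeve on the untagged shut valve's lever, 45 mm out from its pivot, 69 mm above the bench. Same lever.
- gland_nut: Loose brass nut, 20 mm diameter, 12 mm high, lying on the floor of the valve bay (4 mm above the bench) between the pipes; origin under its centre. To be left alone.
- tip_box: Pipette tip box, blue with a clear lid, 120 x 85 x 58 mm, on the bench at the box's +y side; origin under its centre. To be left alone.
- well_plate: Clear 24-well plate, 86 x 128 x 20 mm, on the bench at the box's -y side; origin under its centre. To be left alone.
- media_bottle: Capped glass bottle, 56 mm diameter, 115 mm high, on the bench in front of the box towards its +y side; origin under its centre. To be left alone.
- sample_jar: Capped clear jar, 50 mm diameter, 55 mm high, on the bench in front of the box; origin under its centre. To be left alone.
- culture_flask: Flat clear culture flask with a blue cap, 145 x 85 x 36 mm, lying on the bench at the -y side; origin under its middle. To be left alone.
- vial_rack: White rack of capped vials, 75 x 135 x 55 mm, on the bench at the +y side; origin under its centre. To be left alone.
- marker_pen: Marker pen, 130 mm long, 14 mm thick, lying on the bench in front of the box; origin under its middle. To be left alone.

How it is judged:
By the outcome, as a careful person would: the job done as asked, in the order asked, and still so for the second after the job is handed in, with the robot touching nothing.
It also fails if it takes over 48 s, if anything falls off the work surface, if the arm or the gripper's body presses on something with over 40 N, if the wrist force passes 120 N, or if a joint passes its speed limit or range.

### The arm

A 7-joint arm with a two-finger parallel gripper is mounted at the origin on the work surface. World frame = base frame: x ahead of the robot, y to its left, z up, the work surface at z = 0. Lengths are in m, angles in rad, forces in N, time in s.
With the tool pointing down it reaches from about 0.4 to 0.85 m from the base axis. Payload 10.4 kg.
Tool frame: the origin (TCP) lies midway between the tips of the shut fingers; the grasp point (between the pads) lies 19 mm behind it; z points along the fingers, y is the line along which they close (so a half turn about z gives the same grasp; the last joint's range is limited). The gripper opens to 87 mm and grips with 3 to 60 N. Pads are 19 mm wide; open, the fingers measure 117 mm over their backs; the gripper's body (75 mm by 190 mm) begins 51 mm behind the grasp point.
Start: joints at [-1.154, 0.332, -0.065, 1.46, 0.022, 1.35, -0.088], TCP at [0.266, 0.566, 0.223] pointing down, gripper open.
Joint ranges: [-2.6, 2.6], [-0.5, 2.12], [-1.47, 1.34], [0.16, 2.42], [-1.27, 4.41], [0.06, 2.06], [-2.6, 2.6]. Speed limits (rad/s): [2.22, 2.22, 2.79, 2.79, 3.14, 3.14, 3.14].

### API

Orientations are given as a unit quaternion [x, y, z, w].
In Python, from bench import r gives the robot as it stands.
- The arm moves only by the tool move_arm, never from a script. Its argument "targets" is a list of rows, each a list of 3 entries, a list of its own where there are three numbers: the shift along the tool's x, y, z in cm, then the turn, a rotation vector about the tool's x, y, z in rad, then the opening in per cent of the stroke, from 0 (shut) to 100 (fully open). In form: [[[x, y, z], [wx, wy, wz], gripper], ...]. A call has 1 to 20 rows; each row shifts and turns the commanded pose from where the row before left it, along the tool's axes as they then stand; what a row does not reach is not made up. A row lasts 1/8 s, in which the tool goes at most 62.5 mm and 10.7 degrees, less where a joint would pass 70% of its speed; a pose out of reach is approached as far as the arm can. A call with a gripper value outside its range is refused whole. The fingers move at their own pace and stop on an object; "grip_force" is the grip in N (left out, the last holds). Time passes only in rows, so rows that do not move let the fingers close. It gives the time, the measured TCP pose, the force, the opening and the grip force at its end, in the units of the state.
- r.read_state(): the state, without advancing time (a new reading comes with each control period).
- r.camera(name): name is "side" or "top"; returns a dict with "image" (480x640x3 uint8, blue, green, red), "vertical_fov" (degrees; the focal length in pixels is half the picture's height over the tangent of half this angle, whatever the lens; pixels are square), "cx", "cy" (the principal point, pixels), "cam_to_world" (4x4, takes a point from camera to world coordinates). Camera axes: x right, y down, z forward; pixel columns grow to the right and rows downward; lengths in m; the calibration is good to about 2 mm. A picture is of the moment at which its call begins. There is no depth.
- r.close_job(): hands the job in; it is judged then, once.
The state is a dict: "time": time; "joint_positions": joint angles; "joint_vel": joint speeds; "joint_torque": joint torques, N m; "ee_pos": TCP position; "eef_rot": TCP orientation; "ft_force": force on the tool from outside, world axes, zero at the start; "torque": the same for the moment, N m; "width": finger opening in m; "grip_force": force on a finger pad.
Only numpy, scipy, OpenCV 4.12 (cv2) and the standard library are available. Lean on these libraries where they do the work, as an engineer would, in place of code of your own. Each camera call takes 0.05 s, during which the arm holds its last target. There are 200 camera calls.

## Working session

There is one attempt and no reset: what is moved stays moved. The work goes in short steps, Python scripts to look and compute and a tool call to move; the robot and the scene stay as the last step left them, time stands still between calls to the robot, and variables do not carry over. Pictures are saved under pics/ and viewed, at most 10 in all, crops included, and the job is handed in when it is done.

Besides the shell and the picture viewer there is one more tool, called as a command line: name --argument value ..., lists and objects as JSON in quotes. move_arm: Moves the arm, as the interface text tells. Its arguments: {"type":"object","properties":{"targets":{"type":"array"},"grip_force":{"type":"number"}},"required":["targets"]}

```bash
mkdir -p pics; cat > h.py <<'E'
import numpy as np, cv2
from bench import r
from scipy.spatial.transform import Rotation as R
def snap(n,f):
    c=r.camera(n); cv2.imwrite(f,c["image"]); 
    np.savez('cam_'+n+'.npz',**{k:np.array(v) for k,v in c.items()}); return c
def pix2w(c,u,v,z):
    f=240/np.tan(np.radians(float(c["vertical_fov"]))/2)
    T=np.array(c["cam_to_world"]); d=T[:3,:3]@np.array([(u-c["cx"])/f,(v-c["cy"])/f,1]); o=T[:3,3]
    return o+d*(z-o[2])/d[2]
def w2pix(c,p):
    f=240/np.tan(np.radians(float(c["vertical_fov"]))/2)
    q=np.linalg.inv(np.array(c["cam_to_world"]))@np.r_[p,1]; return np.array([c["cx"]+f*q[0]/q[2],c["cy"]+f*q[1]/q[2]])
E
python3 - <<'E'
from h import *
for n in("top","side"):
    c=snap(n,f'pics/{n}0.png'); print(n,c["vertical_fov"],c["cx"],c["cy"],np.round(c["cam_to_world"],3).tolist())
s=r.read_state(); print({k:np.round(v,3).tolist() for k,v in s.items()})
E
```

```text
top 43.41350595997532 318.6748989602829 235.2417894124701 [[0.022, -0.997, 0.073, 0.432], [-1.0, -0.022, 0.007, -0.001], [-0.006, -0.073, -0.997, 1.326], [0.0, 0.0, 0.0, 1.0]]
side 52.48063924608891 325.6774326907616 245.34750842209218 [[0.813, -0.352, 0.464, 0.053], [-0.582, -0.51, 0.633, -0.685], [0.014, -0.785, -0.62, 0.764], [0.0, 0.0, 0.0, 1.0]]
{'time': 0.1, 'joint_positions': [-1.154, 0.333, -0.065, 1.461, 0.022, 1.35, -0.088], 'joint_vel': [-0.001, -0.001, -0.001, -0.002, 0.001, -0.0, -0.002], 'joint_torque': [0.002, -62.454, 0.025, -39.072, -0.061, 0.037, 0.0], 'ee_pos': [0.266, 0.565, 0.222], 'eef_rot': [0.218, 0.976, -0.001, -0.0], 'ft_force': [0.835, 0.428, 0.1], 'torque': [0.006, -0.048, -0.045], 'grip_force': 0.0, 'width': 0.087}
```

View pics/top0.png

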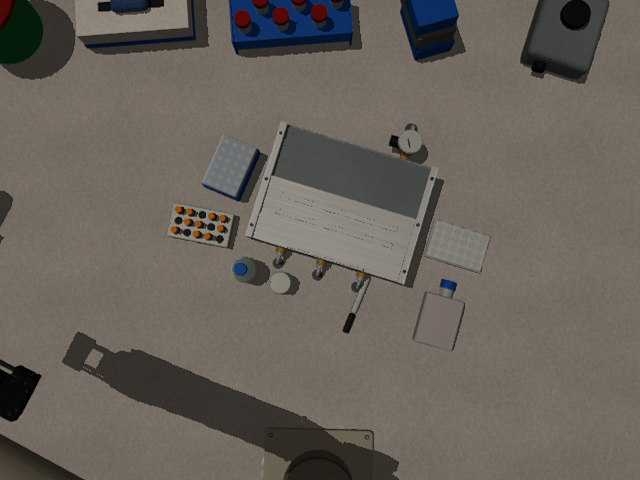

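View pics/side0.png

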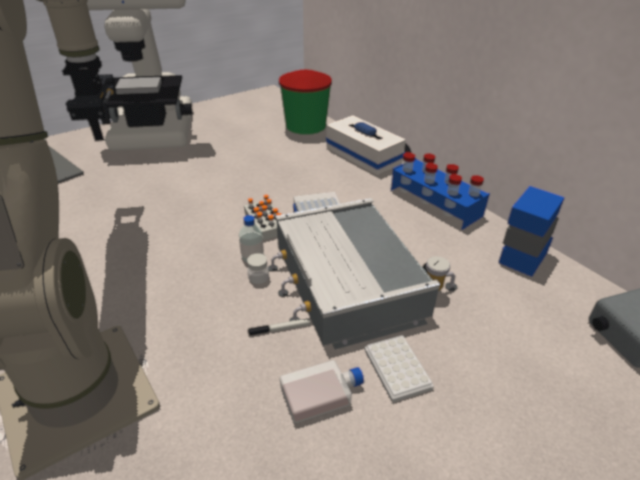

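The top view shows the box, its corners near (283,123), (438,170), (408,283) and (248,238). The cover fills the front half, and the bottle (245,270), jar (281,284) and pen (355,305) are in front. I'll enlarge it for accurate corners.

```bash
python3 - <<'E'
from h import *
a=cv2.imread('pics/top0.png')[115:295,235:445]
cv2.imwrite('pics/c1.png',cv2.resize(a,None,fx=3.33,fy=3.33,interpolation=cv2.INTER_CUBIC))
E
```

```text
(no output)
```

View pics/c1.png

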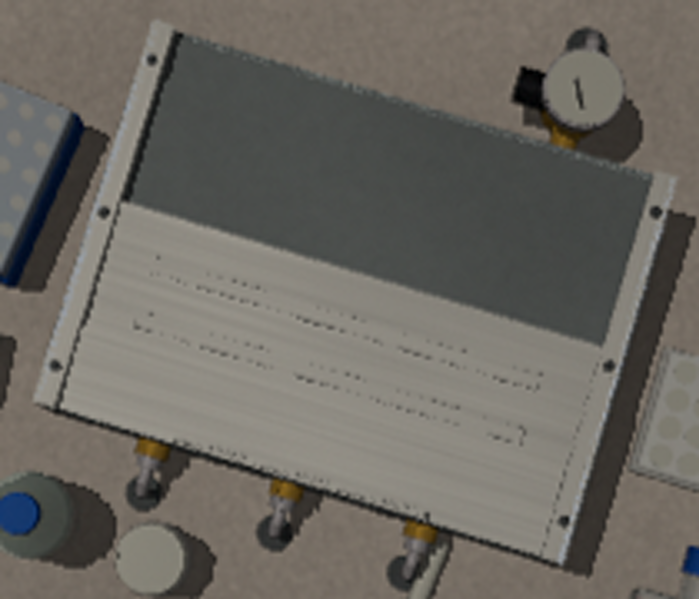

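The crop shows the rail top corners (96 mm) at crop pixels BL(153,20), FL(35,403), BR(675,178) and FR(563,565). The cover's front edge runs from (60,410) to (545,558).

```bash
cat >> h.py <<'E'
L=lambda n:np.load('cam_'+n+'.npz')
E
python3 - <<'E'
from h import *
c=L('top'); k=lambda u,v:(235+(u+.5)/3.33-.5,115+(v+.5)/3.33-.5)
P=np.array([pix2w(c,*k(*p),.096)[:2] for p in[(153,20),(35,403),(675,178),(563,565)]])
M=np.array([[.125,.17],[-.125,.17],[.125,-.17],[-.125,-.17]])
print(P.round(4), np.linalg.norm(P[0]-P[1]),np.linalg.norm(P[2]-P[3]),np.linalg.norm(P[0]-P[2]))
z=(P-P.mean(0))@[1,1j]; m=M@[1,1j]; yaw=np.angle(np.vdot(m,z)); print('yaw',yaw,np.degrees(yaw),'c',P.mean(0))
C=P.mean(0); Rz=R.from_euler('z',yaw).as_matrix()[:2,:2]
print('res',(P-(M@Rz.T+C)).round(4))
np.savez('box.npz',C=C,yaw=yaw)
c2=L('side')
for q in M: print(w2pix(c2,np.r_[Rz@q+C,.096]).round(1))
# items in the box frame
for n,p,zz in[('bottle',(245,269),.115),('jar',(281,284),.055),('pentip',(348,330),.007),('gauge',(410,141),.085)]:
    print(n,((pix2w(c,*p,zz)[:2]-C)@Rz).round(3))
# cover front edge
for p in[(60,410),(545,558)]: print('edge',((pix2w(c,*k(*p),.09)[:2]-C)@Rz).round(4))
for x,y in[(-.129,0),(-.014,0),(-.045,.095),(-.045,-.085)]: print('reach',Rz@[x,y]+C,np.linalg.norm(Rz@[x,y]+C))
s=r.read_state(); print(R.from_quat(s['eef_rot']).as_matrix().round(3))
E
```

```text
[[ 0.7585  0.0927]
 [ 0.5176  0.1588]
 [ 0.6658 -0.233 ]
 [ 0.4256 -0.1666]] 0.24976761435180794 0.24920514376535438 0.33863365740307466
yaw -0.27369143351694547 -15.681364029406337 c [ 0.59188689 -0.03701724]
res [[ 0.0003 -0.0002]
 [ 0.0001 -0.0016]
 [-0.0005  0.0015]
 [ 0.      0.0003]]
[369.8 197.8]
[274.1 216. ]
[438.2 284.4]
[321.6 314. ]
bottle [-0.189  0.146]
jar [-0.198  0.072]
pentip [-0.252 -0.094]
gauge [ 0.165 -0.1  ]
edge [-0.1239  0.1533]
edge [-0.124  -0.1588]
reach [ 0.46768831 -0.00215018] 0.4676932488052221
reach [ 0.57840797 -0.03323322] 0.5793619161189241
reach [0.5742391  0.06660976] 0.5780894392688194
reach [ 0.52558738 -0.10669059] 0.5363067927888047
[[-0.905  0.426 -0.   ]
 [ 0.426  0.905 -0.001]
 [-0.    -0.001 -1.   ]]
```

move_arm --targets '[[[0, 0, 0], [0, 0, -0.166], 0], [[-2.68, -4.1, 0], [0, 0, 0], 0], [[-2.68, -4.1, 0], [0, 0, 0], 0], [[-2.68, -4.1, 0], [0, 0, 0], 0], [[-2.68, -4.1, 0], [0, 0, 0], 0], [[-2.68, -4.1, 0], [0, 0, 0], 0], [[-2.68, -4.1, 0], [0, 0, 0], 0], [[-2.68, -4.1, 0], [0, 0, 0], 0], [[-2.68, -4.1, 0], [0, 0, 0], 0], [[-2.68, -4.1, 0], [0, 0, 0], 0], [[-2.68, -4.1, 0], [0, 0, 0], 0], [[-2.68, -4.1, 0], [0, 0, 0], 0], [[-2.68, -4.1, 0], [0, 0, 0], 0], [[0, 0, 0], [0, 0, 0], 0], [[0, 0, 0], [0, 0, 0], 0]]'

```text
time: 1.98
ee_pos: [0.4424, 0.0055, 0.2223]
eef_rot: [0.136, 0.991, 0.0, -0.0]
ft_force: [0.9, 0.6, -0.3]
width: 0.0005
grip_force: 0.0
```

```bash
cat >> h.py <<'E'
def st():
    b=np.load('box.npz'); Rz=R.from_euler('z',float(b['yaw'])).as_matrix()
    s=r.read_state(); p=np.array(s['ee_pos'])-np.r_[b['C'],0]
    print('t',round(s['time'],2),'box xyz',(Rz.T@p).round(4),'F box',(Rz.T@s['ft_force']).round(1),'w',round(s['width'],3))
    print((Rz.T@R.from_quat(s['eef_rot']).as_matrix()).round(3).tolist())
E
python3 -c "
from h import *
st()"
```

```text
t 1.98 box xyz [-0.1554  0.0006  0.2223] F box [ 0.7  0.8 -0.3] w 0.001
[[-1.0, -0.0, -0.001], [-0.0, 1.0, 0.0], [0.001, 0.0, -1.0]]
```

move_arm --targets '[[[0, 0, 3.2], [0, 0, 0], 0], [[0, 0, 3.2], [0, 0, 0], 0], [[0, 0, 3.2], [0, 0, 0], 0], [[0, 0, 3.0], [0, 0, 0], 0], [[0, 0, 0], [0, 0, 0], 0], [[0, 0, 0], [0, 0, 0], 0]]'

```text
time: 2.72
ee_pos: [0.4432, 0.0057, 0.0975]
eef_rot: [0.136, 0.991, 0.0, 0.0]
ft_force: [0.2, -0.7, -0.0]
width: 0.0003
grip_force: 0.0
```

```bash
python3 -c "
from h import *
st()
a=snap('side','pics/side1.png')['image'][150:350,200:460]
cv2.imwrite('pics/c2.png',cv2.resize(a,None,fx=3,fy=3,interpolation=cv2.INTER_CUBIC))"
```

```text
t 2.73 box xyz [-0.1547  0.0009  0.0975] F box [ 0.4 -0.6 -0. ] w 0.0
[[-1.0, -0.001, 0.001], [-0.001, 1.0, 0.001], [-0.001, 0.001, -1.0]]
```

View pics/c2.png

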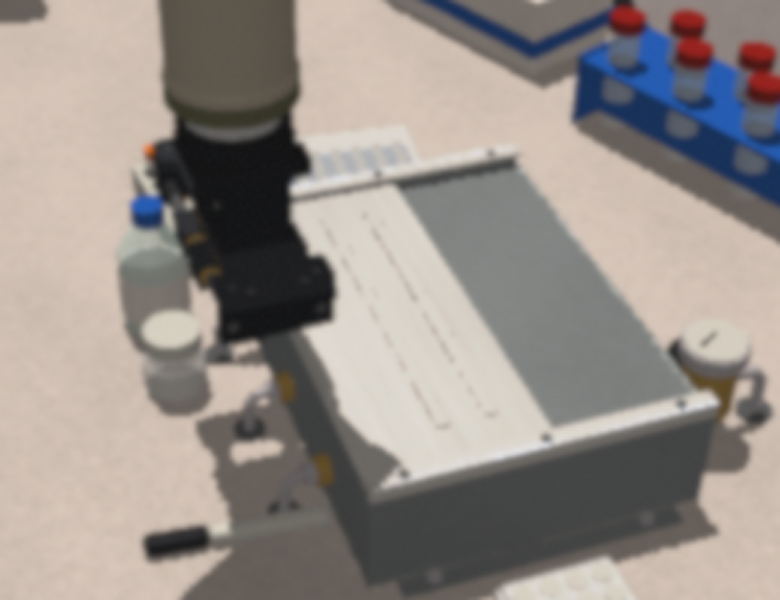

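The gripper stands in front of the lip at crop (270,310) and clears the bottle and jar. Next I push the cover back.

move_arm --targets '[[[-0.6, 0, 0], [0, 0, 0], 0], [[-0.6, 0, 0], [0, 0, 0], 0], [[-0.6, 0, 0], [0, 0, 0], 0], [[-0.8, 0, 0], [0, 0, 0], 0], [[-0.8, 0, 0], [0, 0, 0], 0], [[-0.8, 0, 0], [0, 0, 0], 0], [[-0.8, 0, 0], [0, 0, 0], 0]]'

```text
time: 3.65
ee_pos: [0.4912, -0.0088, 0.0964]
eef_rot: [0.136, 0.991, -0.0, -0.0]
ft_force: [-3.6, 0.6, 0.9]
width: 0.0006
grip_force: 1.4
```

```bash
python3 -c "
from h import *
st()"
```

```text
t 3.65 box xyz [-0.1046 -0.      0.0964] F box [-3.7 -0.4  0.9] w 0.001
[[-1.0, 0.0, -0.0], [0.0, 1.0, -0.0], [0.0, -0.0, -1.0]]
```

Force is 3.7 N, so the cover is sliding. I carry on to near the stop, then more gently.

move_arm --targets '[[[-0.8, 0, 0], [0, 0, 0], 0], [[-0.8, 0, 0], [0, 0, 0], 0], [[-0.8, 0, 0], [0, 0, 0], 0], [[-0.8, 0, 0], [0, 0, 0], 0], [[-0.8, 0, 0], [0, 0, 0], 0], [[-0.8, 0, 0], [0, 0, 0], 0], [[-0.8, 0, 0], [0, 0, 0], 0], [[-0.8, 0, 0], [0, 0, 0], 0], [[-0.8, 0, 0], [0, 0, 0], 0], [[-0.3, 0, 0], [0, 0, 0], 0], [[-0.3, 0, 0], [0, 0, 0], 0], [[-0.2, 0, 0], [0, 0, 0], 0], [[0, 0, 0], [0, 0, 0], 0]]'

```text
time: 5.28
ee_pos: [0.5682, -0.0301, 0.0966]
eef_rot: [0.136, 0.991, 0.0, 0.0]
ft_force: [-0.7, 0.4, -0.0]
width: 0.0006
grip_force: 0.4
```

```bash
python3 -c "
from h import *
st()"
```

```text
t 5.28 box xyz [-0.0247  0.0003  0.0966] F box [-0.8  0.2 -0. ] w 0.001
[[-1.0, -0.0, 0.001], [-0.0, 1.0, 0.0], [-0.001, 0.0, -1.0]]
```

move_arm --targets '[[[-0.2, 0, 0], [0, 0, 0], 0], [[-0.2, 0, 0], [0, 0, 0], 0], [[-0.2, 0, 0], [0, 0, 0], 0], [[-0.2, 0, 0], [0, 0, 0], 0]]'

```text
time: 5.78
ee_pos: [0.5755, -0.0321, 0.0966]
eef_rot: [0.136, 0.991, 0.0, -0.0]
ft_force: [-9.8, 2.2, 6.5]
width: 0.0004
grip_force: 5.4
```

move_arm --targets '[[[-0.2, 0, 0], [0, 0, 0], 0], [[0, 0, 0], [0, 0, 0], 0]]'

```text
time: 6.02
ee_pos: [0.5755, -0.0321, 0.0963]
eef_rot: [0.136, 0.991, 0.0, -0.002]
ft_force: [-14.6, 3.6, 9.8]
width: 0.0007
grip_force: 7.3
```

The force rises with no movement, so the cover is at its stop. I back off, rise and move aside for a look.

move_arm --targets '[[[1, 0, 0], [0, 0, 0], 0], [[2, 0, 0], [0, 0, 0], 0], [[0, 0, -4], [0, 0, 0], 0], [[0, 0, -4], [0, 0, 0], 0], [[0, 0, -4], [0, 0, 0], 0], [[3, 5, 0], [0, 0, 0], 0], [[3, 5, 0], [0, 0, 0], 0], [[3, 5, 0], [0, 0, 0], 0], [[3, 5, 0], [0, 0, 0], 0], [[3, 5, 0], [0, 0, 0], 0], [[3, 5, 0], [0, 0, 0], 0], [[0, 0, 0], [0, 0, 0], 0]]'

```text
time: 7.52
ee_pos: [0.454, 0.3179, 0.2163]
eef_rot: [0.133, 0.991, 0.001, -0.0]
ft_force: [0.3, -0.5, 0.0]
width: 0.0007
grip_force: 0.0
```

```bash
python3 -c "
from h import *
st()
a=snap('top','pics/top1.png')['image'][115:295,235:445]
cv2.imwrite('pics/c3.png',cv2.resize(a,None,fx=3.33,fy=3.33,interpolation=cv2.INTER_CUBIC))
snap('side','pics/side2.png')"
```

```text
t 7.53 box xyz [-0.2286  0.3044  0.2163] F box [ 0.4 -0.4  0. ] w 0.001
[[-1.0, -0.008, -0.0], [-0.008, 1.0, 0.002], [0.0, 0.002, -1.0]]
```

View pics/c3.png

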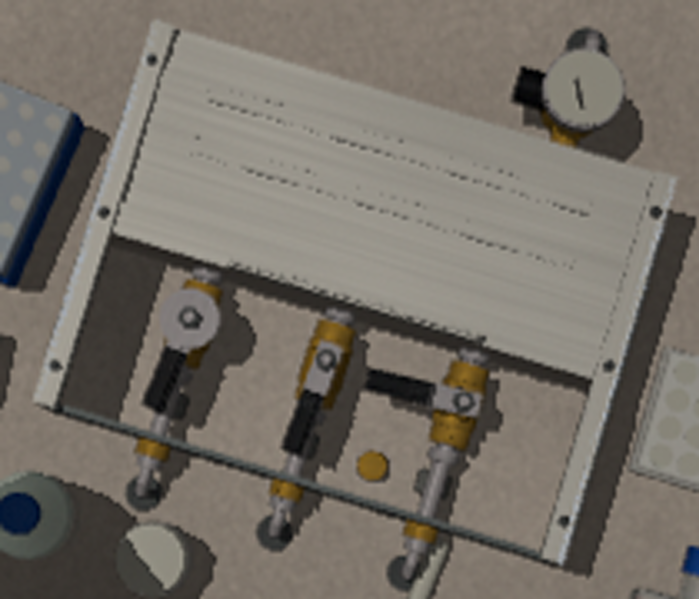

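The cover is fully open and the tag disc is on the left valve (pivot at crop (190,318)), its lever sleeve ending near (158,408). The middle valve is running and its sleeve ends at (292,450). The right one is shut.

```bash
python3 - <<'E'
from h import *
c=L('top'); k=lambda u,v:(235+(u+.5)/3.33-.5,115+(v+.5)/3.33-.5)
b=np.load('box.npz');Rz=R.from_euler('z',float(b['yaw'])).as_matrix()[:2,:2]
for n,p,z in[('piv',(190,318),.078),('end',(158,408),.073),('slv start',(180,350),.077),('rpiv',(326,358),.078),('rend',(292,450),.073),('coverfront?',(350,312),.09)]:
    print(n,((pix2w(c,*k(*p),z)[:2]-b['C'])@Rz).round(4))
E
```

```text
piv [-0.0447  0.0943]
end [-0.1042  0.0971]
slv start [-0.0657  0.0944]
rpiv [-0.044   0.0056]
rend [-0.105   0.0092]
coverfront? [-0.0135 -0.0004]
```

move_arm --targets '[[[-2.27, -4.2, 0], [0, 0, 0], 0], [[-2.27, -4.2, 0], [0, 0, 0], 0], [[-2.27, -4.2, 0], [0, 0, 0], 0], [[-2.27, -4.2, 0], [0, 0, 0], 0], [[-2.27, -4.2, 0], [0, 0, 0], 0], [[-2.27, -4.2, 0], [0, 0, 0], 0], [[0, 0, 0], [0, 0, 0], 0], [[0, 0, 0], [0, 0, 0], 0]]'

```text
time: 8.62
ee_pos: [0.5193, 0.0328, 0.2166]
eef_rot: [0.137, 0.991, 0.0, 0.0]
ft_force: [0.5, -0.5, -0.1]
width: -0.0002
grip_force: 0.0
```

```bash
python3 - <<'E'
from h import *
st()
P=np.array([-.045,.0945]); prev=np.array([-.0925,.052])
for th in np.arange(0,1.66,.15):
    u=np.array([-np.cos(th),np.sin(th)]); n=np.array([np.sin(th),np.cos(th)])
    q=P+(.038+.016*min(th/1.5,1))*u-.007*n-[.0095,.015]
    d=q-prev; prev=q; print(round(th,2),q.round(4),'tool cm',(d*[-100,100]).round(2))
E
```

```text
t 8.62 box xyz [-0.0887  0.0476  0.2166] F box [ 0.6 -0.3 -0.1] w -0.0
[[-1.0, 0.002, 0.0], [0.002, 1.0, 0.001], [-0.0, 0.001, -1.0]]
0.0 [-0.0925  0.0725] tool cm [-0.    2.05]
0.15 [-0.0947  0.0785] tool cm [0.22 0.6 ]
0.3 [-0.0959  0.085 ] tool cm [0.12 0.65]
0.45 [-0.0961  0.0918] tool cm [0.02 0.68]
0.6 [-0.0951  0.0988] tool cm [-0.1  0.7]
0.75 [-0.0929  0.1057] tool cm [-0.22  0.69]
0.9 [-0.0896  0.1124] tool cm [-0.34  0.67]
1.05 [-0.0851  0.1187] tool cm [-0.45  0.63]
1.2 [-0.0794  0.1243] tool cm [-0.56  0.56]
1.35 [-0.0728  0.1291] tool cm [-0.66  0.48]
1.5 [-0.0653  0.1329] tool cm [-0.75  0.38]
1.65 [-0.0572  0.1339] tool cm [-0.81  0.1 ]
```

move_arm --targets '[[[0.4, 0.4, 3], [0, 0, 0], 0], [[0, 0, 4], [0, 0, 0], 0], [[0, 0, 4], [0, 0, 0], 0], [[0, 0, 2], [0, 0, 0], 0], [[0, 0, 1.9], [0, 0, 0], 0], [[0, 0, 0], [0, 0, 0], 0], [[0, 0, 0], [0, 0, 0], 0]]'

```text
time: 9.5
ee_pos: [0.517, 0.0387, 0.0683]
eef_rot: [0.136, 0.991, 0.0, 0.0]
ft_force: [0.0, 0.2, 0.2]
width: 0.0003
grip_force: 0.0
```

```bash
python3 -c "
from h import *
st()"
```

```text
t 9.5 box xyz [-0.0926  0.0527  0.0683] F box [-0.   0.2  0.2] w 0.0
[[-1.0, -0.001, 0.001], [-0.001, 1.0, 0.001], [-0.001, 0.001, -1.0]]
```

move_arm --targets '[[[0, 0.7, 0], [0, 0, 0], 0], [[0, 0.7, 0], [0, 0, 0], 0], [[0, 0.6, 0], [0, 0, 0], 0], [[0.2, 0.6, 0], [0, 0, 0], 0], [[0.1, 0.65, 0], [0, 0, 0], 0], [[0, 0.7, 0], [0, 0, 0], 0], [[-0.1, 0.7, 0], [0, 0, 0], 0], [[-0.2, 0.7, 0], [0, 0, 0], 0]]'

```text
time: 10.5
ee_pos: [0.5311, 0.0893, 0.0674]
eef_rot: [0.137, 0.991, -0.0, -0.0]
ft_force: [-1.8, -5.3, 0.3]
width: 0.0005
grip_force: 2.2
```

```bash
python3 -c "
from h import *
st()"
```

```text
t 10.5 box xyz [-0.0926  0.1052  0.0674] F box [-0.3 -5.6  0.3] w 0.0
[[-1.0, 0.001, -0.0], [0.001, 1.0, -0.001], [0.0, -0.001, -1.0]]
```

move_arm --targets '[[[-0.34, 0.67, 0], [0, 0, 0], 0], [[-0.45, 0.63, 0], [0, 0, 0], 0], [[-0.56, 0.56, 0], [0, 0, 0], 0], [[-0.66, 0.48, 0], [0, 0, 0], 0]]'

```text
time: 11.0
ee_pos: [0.5561, 0.1068, 0.067]
eef_rot: [0.136, 0.991, -0.0, -0.001]
ft_force: [-3.3, -4.1, 0.2]
width: 0.0005
grip_force: 2.2
```

```bash
python3 -c "
from h import *
st()
a=snap('side','pics/side3.png')['image'][170:350,220:440]
cv2.imwrite('pics/c4.png',cv2.resize(a,None,fx=3,fy=3,interpolation=cv2.INTER_CUBIC))"
```

```text
t 11.0 box xyz [-0.0733  0.1288  0.067 ] F box [-2.1 -4.8  0.2] w 0.001
[[-1.0, 0.0, -0.002], [0.0, 1.0, -0.001], [0.002, -0.001, -1.0]]
```

View pics/c4.png

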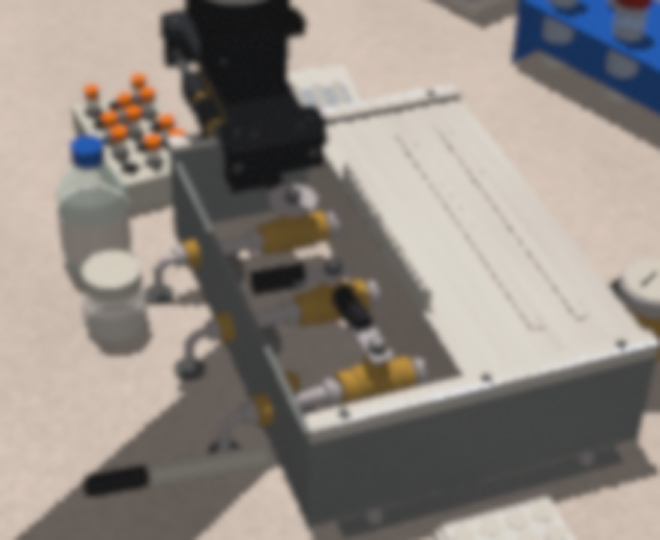

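move_arm --targets '[[[-0.5, 0.2, 0], [0, 0, 0], 0], [[-0.4, 0, 0], [0, 0, 0], 0], [[-0.2, 0, 0], [0, 0, 0], 0]]'

```text
time: 11.42
ee_pos: [0.5676, 0.1074, 0.0673]
eef_rot: [0.136, 0.991, 0.001, -0.001]
ft_force: [-3.7, 4.9, -1.7]
width: 0.0005
grip_force: 2.4
```

```bash
python3 -c "
from h import *
st()"
```

```text
t 11.43 box xyz [-0.0624  0.1324  0.0673] F box [-4.8  3.7 -1.7] w 0.0
[[-1.0, -0.001, -0.001], [-0.001, 1.0, 0.001], [0.001, 0.001, -1.0]]
```

move_arm --targets '[[[-0.2, 0, 0], [0, 0, 0], 0], [[-0.2, 0, 0], [0, 0, 0], 0], [[0, 0, 0], [0, 0, 0], 0]]'

```text
time: 11.8
ee_pos: [0.5712, 0.1067, 0.0674]
eef_rot: [0.136, 0.991, 0.001, -0.001]
ft_force: [-4.6, 4.5, -0.7]
width: 0.0001
grip_force: 3.1
```

```bash
python3 -c "
from h import *
st()"
```

```text
t 11.8 box xyz [-0.0588  0.1328  0.0674] F box [-5.6  3.1 -0.7] w 0.0
[[-1.0, -0.001, -0.002], [-0.001, 1.0, 0.002], [0.002, 0.002, -1.0]]
```

Still moving at 5.6 N, so not yet at the stop. I continue in small steps.

move_arm --targets '[[[-0.2, 0, 0], [0, 0, 0], 0], [[-0.2, 0, 0], [0, 0, 0], 0], [[0, 0, 0], [0, 0, 0], 0]]'

```text
time: 12.18
ee_pos: [0.5717, 0.1067, 0.0671]
eef_rot: [0.135, 0.991, 0.001, -0.004]
ft_force: [-21.3, 6.2, 13.1]
width: 0.0005
grip_force: 11.6
```

```bash
python3 -c "
from h import *
st()"
```

```text
t 12.18 box xyz [-0.0582  0.1329  0.0671] F box [-22.1   0.2  13.1] w 0.0
[[-1.0, -0.003, -0.009], [-0.003, 1.0, 0.001], [0.009, 0.001, -1.0]]
```

It stopped dead at 22 N. I withdraw and check.

move_arm --targets '[[[0.8, 0, 0], [0, 0, 0], 0], [[1.2, 0, 0], [0, 0, 0], 0], [[0, 0, 0], [0, 0, 0], 0], [[0, 0, -3], [0, 0, 0], 0], [[0, 0, -4], [0, 0, 0], 0], [[0, 0, -4], [0, 0, 0], 0], [[0, 0, -4], [0, 0, 0], 0], [[3, 5, 0], [0, 0, 0], 0], [[3, 5, 0], [0, 0, 0], 0], [[3, 5, 0], [0, 0, 0], 0], [[3, 5, 0], [0, 0, 0], 0], [[0, 0, 0], [0, 0, 0], 0], [[0, 0, 0], [0, 0, 0], 0]]'

```text
time: 13.8
ee_pos: [0.4955, 0.3334, 0.2176]
eef_rot: [0.137, 0.991, -0.0, 0.0]
ft_force: [0.7, -0.4, -0.7]
width: 0.0006
grip_force: 0.0
```

```bash
python3 -c "
from h import *
st()
a=snap('top','pics/top2.png')['image'][115:295,235:445]
cv2.imwrite('pics/c5.png',cv2.resize(a,None,fx=3.33,fy=3.33,interpolation=cv2.INTER_CUBIC))"
```

```text
t 13.8 box xyz [-0.1929  0.3306  0.2176] F box [ 0.7 -0.2 -0.7] w 0.001
[[-1.0, 0.0, 0.001], [0.0, 1.0, -0.0], [-0.001, -0.0, -1.0]]
```

View pics/c5.png

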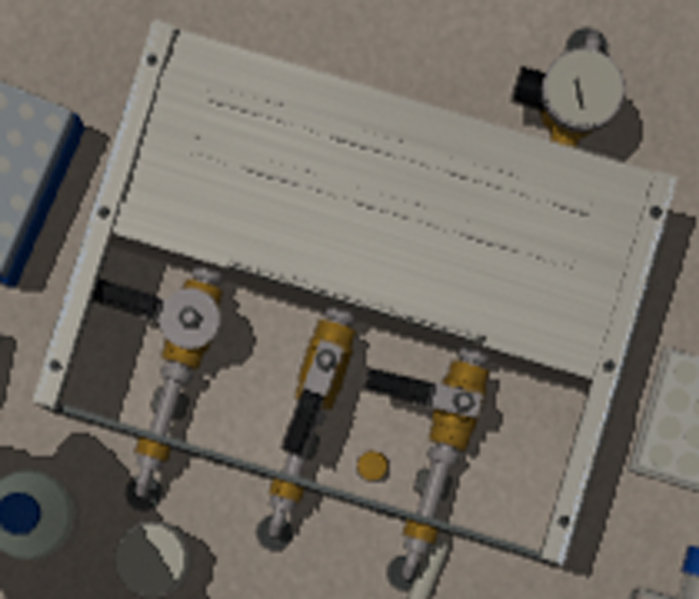

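The tagged lever now runs from (160,303) to (92,290), square across its pipe and parallel to the spare lever. The cover is still open, and the other levers, nut and bench items have not moved.

```bash
python3 -c "
from h import *
print(r.close_job())"
```

```text
the job is handed in; nothing more can be done
None
```

The cover is pushed back to its stop and the tagged valve's lever is shut to its stop, square across its pipe; the last picture showed the other levers and the items in view unmoved, and the job was handed in at about 14 s.

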